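# Sterilise the slicker brush: load the drawer, shut it, click the dial to four, start

## Robot

A 6-joint arm with a two-finger parallel gripper is mounted at the origin on the work surface. World frame = base frame: x ahead of the robot, y to its left, z up, the work surface at z = 0. Lengths are in mm, angles in degrees, forces in N, time in s.
With the tool pointing down it reaches from about 350 to 850 mm from the base axis. Payload 8.1 kg.
Tool frame: the origin (TCP) lies at the very end of the fingers, on their centre line; the grasp point (between the pads) lies 19 mm behind it; z points along the fingers, y is the line along which they close (so a half turn about z gives the same grasp; the last joint's range is limited). The gripper opens to 85 mm and grips with 20 to 120 N. Pads are 22 mm wide; open, the fingers measure 114 mm over their backs; the gripper's body (76 mm by 85 mm) begins 54 mm behind the grasp point. The pads swing forward as they close: fully open they stand 13 mm farther back than shut.
Start: joints at [65.81, 7.471, 85.268, -0, 87.261, -4.893], TCP at [198.26, 566.302, 231.292] pointing down, gripper open.
Joint ranges: [-169.43, 169.43], [-51.17, 129.36], [1.28, 143.12], [-76.62, 256.62], [0, 156.53], [-152.29, 152.29]. Speed limits (degrees/s): [136.94, 136.94, 159.86, 180, 180, 180].

## Interface

Orientations are given as [roll, pitch, yaw] about the fixed x, y, z axes, in that order (R = Rz(yaw) Ry(pitch) Rx(roll)).
In Python, from bench import * gives the robot as it stands.
- The arm moves only by the tool play_rows, never from a script. Its argument "increments" is a list of rows, each a list of 3 entries, a list of its own where there are three numbers: the gripper's target within -1 to 1 (fully open at 1, half-way at 0, shut at -1), then the shift along the tool's x, y, z in mm, then the turn about the tool's z in rad. A call has 1 to 12 rows; each row shifts and turns the commanded pose from where the row before left it, along the tool's axes as they then stand; what a row does not reach is not made up. A row lasts 1/12 s, in which the tool goes at most 41.7 mm and 7.16 degrees, less where a joint would pass 70% of its speed; a pose out of reach is approached as far as the arm can. A call is refused whole if a number of a shift passes 41.7 or a number of a turn 0.125, either way. A call with a gripper value outside its range is refused whole. The fingers move at their own pace and stop on an object; "force" is the grip in N (left out, the last holds). Time passes only in rows, so rows that do not move let the fingers close. It gives the time, the measured TCP pose, the force, the opening and the grip force at its end, in the units of the state.
- sense(): the state, without advancing time (a new reading comes with each control period).
- snapshot(name): name is "scene" or "top" or "wrist"; returns a dict with "color" (384x512x3 uint8, red, green, blue), "intrinsics" (3x3 intrinsics, pixels), "k1" (the pictures are not rectified: a ray, as slopes to the right and down, at radius r is drawn at 1 + k1 r^2 times it, then the intrinsics apply), "world_from_camera" (4x4, takes a point from camera to world coordinates). Camera axes: x right, y down, z forward; pixel columns grow to the right and rows downward; lengths in mm; the calibration is good to about 2 mm. A picture is of the moment at which its call begins. There is no depth.
- hand_in(): hands the job in; it is judged then, once.
Trained networks look in a picture, given as the dict that the camera call returned (one of the last four; its "shot" number tells which), for a name from the list of things; names that differ only in an ending like _2 or _b are one class to them, and where a whole thing is asked for, a point or a joint stands for the part that bears it (a point fixed in the world has none). Each returns a list of dicts, best first, with "p" (0 to 1); they miss things now and then, are a little off and sometimes report something else, mostly with a low value. They report only what shows in the picture. A call takes as long as a camera call.
- find_in(query, picture): "xyz" ([x, y, z] in mm, in the coordinates of the camera as it stood for that picture, good to about 4 mm: the middle of the surface that is visible of it).
- regions_of(query, picture): "mask" (384x512 bool, what is visible of it).
- pinpoint(query, picture): "xyz" ([x, y, z] in mm, in the coordinates of the camera as it stood for that picture, good to about 4 mm: a listed point, or the origin of a listed thing).
The state is a dict: "time": time; "joint_pos": joint angles; "qd": joint speeds; "joint_efforts": joint torques, N m; "tool_pos": TCP position; "tcp_rot": TCP orientation; "ft_force": force on the tool from outside, world axes, zero at the start; "wrist_torque": the same for the moment, N m; "finger_gap": finger opening in mm; "grip_force": force on a finger pad.
Only numpy, scipy, OpenCV 4.12 (cv2) and the standard library are available. Lean on these libraries where they do the work, as an engineer would, in place of code of your own. Each camera call takes 0.05 s, during which the arm holds its last target. There are 200 camera calls.

## Task

The slicker brush (the tool with the wide pad of fine wire pins) is ready for the UV steriliser: lay it flat in the steriliser's open drawer with its pins facing up, then push the drawer fully home. Then click the dial clockwise to its fourth mark, counting from the off dot, and press the start button fully in. Leave everything else on the table where it is.

Things in the scene. Friction and masses are not known exactly. Their poses are not given: they have to be found in the camera images.
- uv: UV tool steriliser, a fixed white box 250 mm deep (its x), 300 wide (its y), 135 high. Origin: centre of its underside, on the table; z up. The drawer front looks along its own -x, to about the robot's left (+y), turned up to 0.15 rad either way. Behind the drawer front it is hollow from 16 to 115 mm above the table.
- uv_top (a point): centre of the box's flat top, 135 mm above the table, axes as the box's. On a black plate along the front edge stand the dial, at (-62, -70) mm from here, and the start button, at (-62, 75) mm; an aluminium grille lies behind them.
- drawer (a joint): how far the drawer is out, m: 0 fully home (end stop), at most 0.19; starts 0.15 to 0.18. Slides along the box's -x with about 2 N of friction and stays where it is left. White front panel 296 mm wide, 12 thick, from 16 to 112 mm above the table; outer face 137 mm + drawer from the box's origin along its -x.
- tray (a point): centre of the drawer's inner floor, 24 mm above the table; axes as the box's (x into the box). Steel tray, inside 222 mm along x, 256 along y, walls 4 mm thick, 46 mm high inside. Moves with the drawer: it lies 10 mm + drawer from the box's origin along its -x. Only what is more than 125 mm from the box's origin along -x is open from above.
- drawer_handle (a point): middle of the drawer's straight steel bar handle, 10 mm thick, 120 mm long along the box's y, 62 mm above the table, 35 mm before the front panel (172 mm + drawer from the box's origin along its -x). A push on it along the box's +x shuts the drawer.
- dial (a joint): angle of the dial, rad, growing clockwise seen from above. Detents every 30 degrees (0.5236 rad): 0 = off (white dot), then seven white ticks at 0.5236 k, k = 1..7; end stops at 0 and 7. The fourth mark is 2.094. Starts resting in off, 1 or 2. A click takes about 0.12 N m; let go between two positions it snaps into the nearer one.
- dial_grip (a point): on the dial's upright axis, half way up its grip, 159 mm above the table. Aluminium knob: round skirt, 42 mm diameter, up to 146 mm; on it a bar grip 42 mm long, 13 thick, top at 171 mm. The point's x points along the bar to its pointer end (black line). At joint value v the pointer lies at 105 degrees - v about z from the box's x. The white marks lie 37 mm from the axis.
- start (a joint): how far the start button is pressed in, m: 0 out, 0.006 fully in (5 N); springs back.
- start_top (a point): centre of the top of the start button, a round steel push button of 26 mm diameter in a dark housing on the steriliser's top; pressed straight down.
- brush: slicker brush, wood, 166 mm long, about 100 g. Origin on its underside; x from handle to head, z out of the pins. Handle 22 mm wide (y), 18 high, from x = -100 to 18 mm; head 74 mm wide, 13 thick, from x = 18 to 66 mm, with a pad of fine pins to 28 mm height. Starts flat, pins up, in the row of three tools left of the drawer; its place in the row varies. Balances near x = 0.
- brush_grip (a point): a good place to hold the brush: middle of the handle's height, x = -25 mm, 9 mm above its underside.
- comb: bystander: steel grooming comb, 190 x 32 x 6 mm, lying in the row of tools along its x; origin under its centre. To be left alone.
- rake: bystander: undercoat rake, wood handle 20 mm wide and 18 mm high, narrow cross head 56 x 14 mm with a single row of teeth 27 mm high, 134 mm long, lying in the row of tools (x from -90 to 44 mm). To be left alone.
- sprayer: bystander: clear spray bottle, 60 mm diameter, 175 mm high, origin under its centre
- shampoo: bystander: white bottle, 64 mm diameter, 190 mm high, origin under its centre
- cup: bystander: lidded paper cup, 80 mm diameter, 112 mm high, origin under its centre
- lint_roller: bystander: lint roller, 200 mm long along its x, 45 mm thick, lying between the robot and the tools; origin on the table under its middle
- capsule_tub: bystander: clear tub, 90 mm diameter, 110 mm high, origin under its centre
- dog_bowl: bystander: steel bowl, 124 mm diameter, 45 mm high, origin under its centre

How it is judged:
By the outcome, as a careful person would: the job done as asked, in the order asked, and still so for the second after the job is handed in, with the robot touching nothing.
It also fails if it takes over 72 s, if anything falls off the work surface, if the arm or the gripper's body presses on something with over 40 N, if the wrist force passes 120 N, or if a joint passes its speed limit or range.

## Working session

There is one attempt and no reset: what is moved stays moved. The work goes in short steps, Python scripts to look and compute and a tool call to move; the robot and the scene stay as the last step left them, time stands still between calls to the robot, and variables do not carry over. Pictures are saved under pics/ and viewed, at most 10 in all, crops included, and the job is handed in when it is done.

Besides the shell and the picture viewer there is one more tool, called as name([rows], argument=value, ...), one row to a line, values as JSON. play_rows: Moves the arm, as the interface text tells. Its arguments: {"type":"object","properties":{"increments":{"type":"array","items":{"type":"array"}},"force":{"type":"number"}},"required":["increments"]}

```bash
mkdir -p pics; cat > h.py <<'E'
from bench import *
import numpy as np, cv2
from scipy.spatial.transform import Rotation as R
def save(p,n,crop=None,s=1):
    im=p["color"][:,:,::-1]
    if crop: im=im[crop[1]:crop[3],crop[0]:crop[2]]
    cv2.imwrite(f"pics/{n}.png",cv2.resize(im,None,fx=s,fy=s,interpolation=cv2.INTER_CUBIC))
def w(p,x): return (np.array(p["world_from_camera"])@np.r_[x,1])[:3]
def pin(q,p,f=pinpoint): return [(round(d["p"],2),w(p,d["xyz"]).round(1).tolist()) for d in f(q,p)[:2]]
def ray(p,u,v,z):
    K=np.array(p["intrinsics"]);d=np.array([(u-K[0,2])/K[0,0],(v-K[1,2])/K[1,1]])
    s=d.copy()
    for _ in range(20): s=d/(1+p["k1"]*(s@s))
    T=np.array(p["world_from_camera"]);r=T[:3,:3]@np.r_[s,1];o=T[:3,3]
    return o+r*(z-o[2])/r[2]
def proj(p,X):
    T=np.linalg.inv(np.array(p["world_from_camera"]));c=T[:3,:3]@np.array(X)+T[:3,3];s=c[:2]/c[2];s=s*(1+p["k1"]*(s@s))
    K=np.array(p["intrinsics"]);return np.array([K[0,0]*s[0]+K[0,2],K[1,1]*s[1]+K[1,2]])
def st():
    s=sense();Rm=R.from_euler('xyz',s["tcp_rot"],degrees=True).as_matrix()
    print(s["time"],np.round(s["tool_pos"],1),np.round(s["tcp_rot"],1),np.round(s["joint_pos"],1),np.round(s["ft_force"],1),round(s["finger_gap"],1),round(s["grip_force"],1))
    return s,Rm
E
python3 - <<'E'
from h import *
st()
a=snapshot("top");b=snapshot("scene")
for n,p in(("top",a),("scene",b)):
    save(p,n+"0",s=1.5)
    print(n,np.round(p["world_from_camera"],2).tolist())
    for q in["uv","uv_top","tray","drawer_handle","dial_grip","start_top","brush","brush_grip","comb","rake","sprayer","shampoo","cup","lint_roller","capsule_tub","dog_bowl"]: print(q,pin(q,p))
E
```

```text
0.0 [198.  565.8 230.2] [-179.9   -0.   160.7] [65.8  7.5 85.3  0.  87.3 -4.9] [ 0.3  0.1 -0.2] 85.4 0.0
top [[0.02, -0.98, 0.17, 324.87], [-1.0, -0.02, -0.01, -29.72], [0.01, -0.17, -0.98, 1491.39], [0.0, 0.0, 0.0, 1.0]]
uv []
uv_top [(0.82, [533.7, -284.9, 133.7]), (0.42, [500.0, 393.2, 10.5])]
tray [(0.78, [515.1, -112.0, 27.1])]
drawer_handle [(0.69, [503.2, 53.2, 66.7]), (0.67, [537.4, -285.2, 135.4])]
dial_grip [(0.62, [516.1, -111.8, 31.1]), (0.56, [456.7, -223.3, 159.7])]
start_top [(0.54, [516.8, -111.1, 28.0]), (0.5, [599.8, -213.8, 161.3])]
brush [(0.72, [522.8, 392.0, 0.2])]
brush_grip [(0.78, [499.8, 392.0, 11.0]), (0.74, [517.5, -109.9, 26.9])]
comb [(0.76, [549.6, 300.0, 0.4])]
rake [(0.55, [495.4, 197.8, 1.4])]
sprayer [(0.77, [709.3, 289.8, 4.3]), (0.26, [526.7, 396.0, -1.8])]
shampoo [(0.82, [778.5, 157.6, -0.7])]
cup [(0.56, [791.1, 17.6, 2.1])]
lint_roller [(0.97, [313.4, 269.8, 0.8])]
capsule_tub []
dog_bowl [(0.65, [573.5, -526.5, -1.0])]
scene [[-0.39, 0.53, -0.75, 1523.8], [0.92, 0.22, -0.33, 396.46], [-0.01, -0.82, -0.57, 827.13], [0.0, 0.0, 0.0, 1.0]]
uv [(0.55, [534.4, -286.7, 2.3]), (0.25, [572.7, -528.2, 2.2])]
uv_top [(0.57, [530.8, -281.3, 134.8])]
tray [(0.91, [515.5, -109.9, 30.8]), (0.4, [499.2, 51.2, 60.0])]
drawer_handle [(0.75, [495.4, 51.6, 64.8]), (0.51, [535.6, -283.5, 0.7])]
dial_grip []
start_top [(0.44, [602.7, -210.8, 159.4])]
brush [(0.6, [522.0, 399.0, 2.7]), (0.44, [498.0, 391.8, 10.4])]
brush_grip [(0.84, [493.5, 392.8, 13.6])]
comb [(0.48, [544.4, 300.9, 1.1])]
rake [(0.65, [496.3, 205.6, 2.3]), (0.46, [495.4, 393.8, 11.7])]
sprayer [(0.93, [713.5, 291.6, 1.3])]
shampoo [(0.94, [771.7, 164.7, 2.7])]
cup [(0.76, [796.9, 12.2, -3.3])]
lint_roller [(0.83, [316.9, 275.2, 5.3])]
capsule_tub [(0.78, [662.2, 467.5, -0.2])]
dog_bowl [(0.61, [568.8, -525.6, 1.4])]
```

```bash
ls pics
```

```text
scene0.png
top0.png
```

View pics/top0.png

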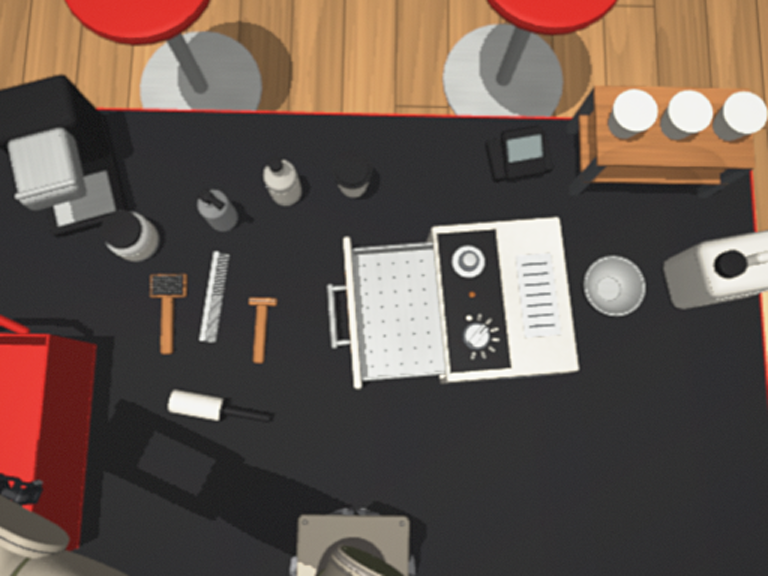

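View pics/scene0.png

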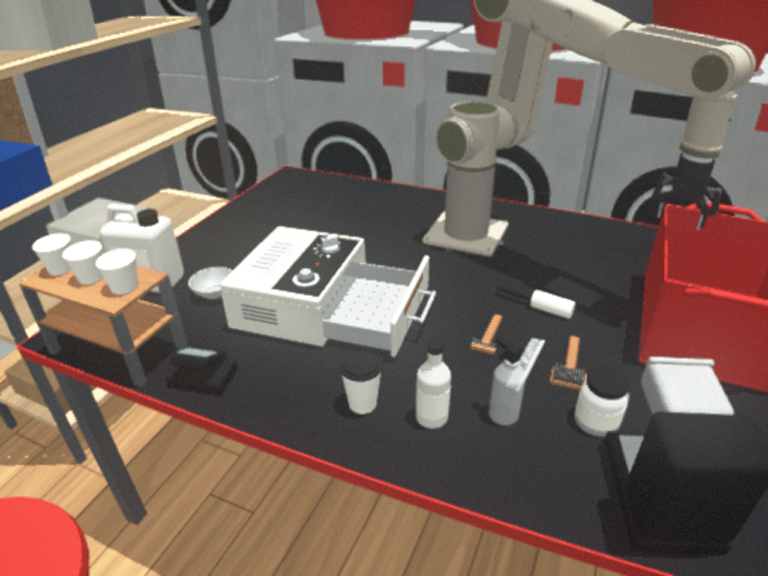

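The top picture shows, at 1.5x scale, the brush at about (167,315) with its head up (world +x), the comb at (213,297), the rake at (260,330), the open drawer at (395,310), the dial at (478,335) and the button at (468,262). The scene picture agrees. The arm starts above or near the tall red box.

```bash
python3 - <<'E'
from h import *
p=snapshot("top")
m=regions_of("brush",p)[0]["mask"]
ys,xs=np.nonzero(m)
P=np.array([ray(p,u,v,12)[:2] for u,v in zip(xs,ys)],np.float32)
(c,s,a)=cv2.minAreaRect(P);print(c,s,a)
d=P-P.mean(0);e=np.linalg.svd(d,full_matrices=False)[2][0];print(np.degrees(np.arctan2(e[1],e[0])))
# box corners check via top rect: yaw from uv mask
m=regions_of("uv",p)
for k in m[:2]: print(k["p"],k["mask"].sum())
E
```

```text
(505.51959228515625, 393.3573303222656) (163.4019775390625, 71.4913101196289) 3.568589210510254
-177.68005
0.72 14629
0.62 651
```

play_rows([
  [1,[0,0,-40],0],
  [1,[0,0,-40],0],
  [1,[0,0,-20],0],
])

```text
time: 2.1
tool_pos: [198.6, 567.0, 336.3]
tcp_rot: [179.7, 0.0, 160.7]
ft_force: [0.1, 0.3, 1.7]
finger_gap: 85.4
grip_force: 0.0
```

play_rows([
  [1,[-34.9,-6.2,0],0],
  [1,[-34.9,-6.2,0],0],
  [1,[-34.9,-6.2,0],0],
  [1,[-34.9,-6.2,0],0],
  [1,[-34.9,-6.2,0],0],
  [1,[-34.9,-6.2,0],0],
  [1,[-34.9,-6.2,0],0],
  [1,[-34.9,-6.2,0],0],
  [1,[-34.9,-6.2,0],0],
  [1,[-34.9,-6.2,0],0],
])

```text
time: 2.93
tool_pos: [508.6, 391.3, 331.4]
tcp_rot: [180.0, 0.0, 160.7]
ft_force: [0.6, 1.2, 0.5]
finger_gap: 85.1
grip_force: 0.0
```

play_rows([
  [0.3,[0,0,30],-0.0975],
  [0.3,[0,0,30],-0.0975],
  [0.3,[0,0,30],-0.0975],
  [0.3,[0,0,20],-0.0975],
  [0.3,[0,0,0],0],
  [0.3,[0,0,0],0],
])

```text
time: 3.43
tool_pos: [506.4, 391.9, 220.1]
tcp_rot: [-179.9, -0.2, -177.1]
ft_force: [-0.3, -0.1, 1.1]
finger_gap: 55.3
grip_force: 0.0
```

```bash
python3 - <<'E'
from h import *
st()
p=snapshot("wrist");save(p,"w1",s=1.2)
print(pin("brush_grip",p),pin("brush",p))
m=regions_of("brush",p)[0]["mask"]
ys,xs=np.nonzero(m)
P=np.array([ray(p,u,v,12)[:2] for u,v in zip(xs,ys)],np.float32)
print(cv2.minAreaRect(P))
E
```

```text
3.4333 [506.4 391.9 220.1] [-179.9   -0.2 -177.1] [ 33.2  14.1  78.9  -0.   87.1 -59.7] [-0.3 -0.1  1.1] 55.3 0.0
[(0.87, [501.0, 393.1, 9.3])] [(0.8, [525.5, 394.2, 0.9])]
((504.2132263183594, 395.0568542480469), (163.67503356933594, 73.483642578125), 2.8517162799835205)
```

play_rows([
  [0.3,[-1.7,1.9,40],0],
  [0.3,[0,0,40],0],
  [0.3,[0,0,40],0],
  [0.3,[0,0,40],0],
  [0.3,[0,0,30],0],
  [0.3,[0,0,15],0],
  [0.3,[0,0,10],0],
  [0.3,[0,0,0],0],
  [0.3,[0,0,0],0],
])

```text
time: 4.38
tool_pos: [510.1, 395.4, 8.4]
tcp_rot: [179.9, 0.1, -177.0]
ft_force: [1.1, -0.7, 0.4]
finger_gap: 55.8
grip_force: 0.0
```

play_rows([
  [0.3,[0,0,3],0],
  [-1,[0,0,0],0],
  [-1,[0,0,0],0],
  [-1,[0,0,0],0],
  [-1,[0,0,0],0],
  [-1,[0,0,0],0],
  [-1,[0,0,0],0],
  [-1,[0,0,0],0],
], force=60)

```text
time: 5.05
tool_pos: [509.7, 395.1, 4.9]
tcp_rot: [179.9, 0.1, -177.0]
ft_force: [-0.6, 0.4, 6.0]
finger_gap: 20.0
grip_force: 60.2
```

play_rows([
  [-1,[0,0,-15],0],
  [-1,[0,0,-30],0],
  [-1,[0,0,-40],0],
  [-1,[0,0,-40],0],
  [-1,[0,0,-40],0],
  [-1,[0,0,-30],0],
  [-1,[0,0,0],0],
])

```text
time: 5.63
tool_pos: [512.1, 396.7, 209.3]
tcp_rot: [179.6, 0.7, -177.0]
ft_force: [1.3, 0.3, 0.8]
finger_gap: 20.6
grip_force: 59.4
```

play_rows([
  [-1,[1,-20,0],0],
  [-1,[2,-35,0],0],
  [-1,[2,-40,0],0],
  [-1,[2,-40,0],0],
  [-1,[2,-40,0],0],
  [-1,[2,-40,0],0],
  [-1,[2,-40,0],0],
  [-1,[2,-40,0],0],
  [-1,[2,-40,0],0],
  [-1,[2,-40,0],0],
  [-1,[0,-40,0],0],
  [-1,[0,-35,0],0],
])

```text
time: 6.63
tool_pos: [513.1, -58.3, 199.1]
tcp_rot: [-180.0, 0.0, -177.0]
ft_force: [0.7, 0.4, -1.0]
finger_gap: 20.4
grip_force: 59.3
```

play_rows([
  [-1,[0,-18,0],0],
  [-1,[0,-8,0],0],
  [-1,[0,0,0],0],
  [-1,[0,0,0],0],
])

```text
time: 6.97
tool_pos: [514.9, -81.4, 198.5]
tcp_rot: [180.0, -0.0, -177.0]
ft_force: [-0.5, 1.0, -1.0]
finger_gap: 20.7
grip_force: 59.3
```

```bash
python3 - <<'E'
from h import *
st()
p=snapshot("wrist");save(p,"w2",s=1.2)
q=snapshot("top")
for n in["uv_top","tray","drawer_handle","dial_grip","start_top","brush"]: print(n,pin(n,p),pin(n,q))
# yaw of tool/brush in top view
T=np.array(p["world_from_camera"]);print(T.round(2).tolist())
m=regions_of("brush",p)
if m:
    ys,xs=np.nonzero(m[0]["mask"]);P=np.array([ray(p,u,v,200)[:2] for u,v in zip(xs,ys)],np.float32);print(cv2.minAreaRect(P))
E
```

```text
6.9667 [514.9 -81.4 198.5] [ 180.   -0. -177.] [ -14.6   -3.8  100.2    0.    83.6 -107.7] [-0.5  1.  -1. ] 20.7 59.3
uv_top [] [(0.59, [532.5, -283.8, 136.6])]
tray [(0.74, [516.2, -110.4, 22.9])] [(0.89, [517.7, -113.6, 27.4])]
drawer_handle [(0.71, [502.6, 49.5, 60.9])] [(0.77, [502.8, 52.9, 64.4]), (0.2, [454.9, -224.5, 160.2])]
dial_grip [(0.66, [458.4, -224.0, 157.3]), (0.3, [601.4, -212.0, 156.7])] []
start_top [(0.56, [600.1, -213.6, 159.1])] [(0.6, [603.2, -214.1, 162.8]), (0.15, [516.7, -112.2, 25.8])]
brush [(0.96, [533.5, -78.0, 193.3]), (0.42, [460.8, -227.6, 155.2])] [(0.6, [530.9, -79.9, 194.3])]
[[-0.05, 0.96, 0.27, 447.61], [1.0, 0.05, 0.01, -84.12], [0.0, 0.27, -0.96, 340.74], [0.0, 0.0, 0.0, 1.0]]
((495.8560791015625, -78.57616424560547), (139.86721801757812, 34.77533721923828), 0.0800340324640274)
```

View pics/w2.png

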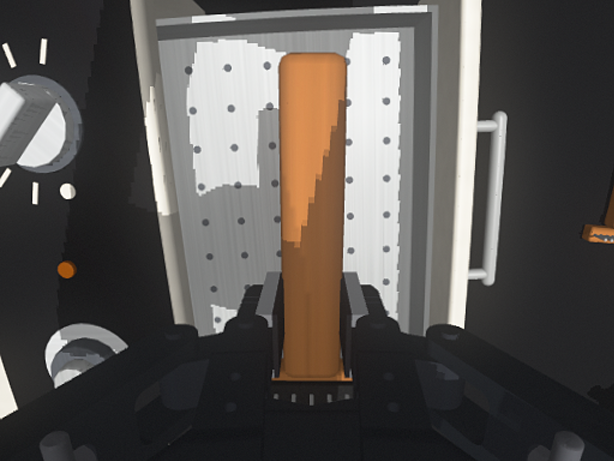

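play_rows([
  [-1,[0,4,20],-0.035],
  [-1,[0,0,30],0],
  [-1,[0,0,35],0],
  [-1,[0,0,30],0],
  [-1,[0,0,20],0],
  [-1,[0,0,15],0],
  [-1,[0,0,10],0],
  [-1,[0,0,5],0],
  [-1,[0,0,0],0],
  [-1,[0,0,0],0],
])

```text
time: 8.55
tool_pos: [515.5, -78.1, 34.1]
tcp_rot: [-180.0, 0.1, -174.9]
ft_force: [-0.7, 0.8, -0.3]
finger_gap: 20.6
grip_force: 59.4
```

play_rows([
  [-1,[0,0,3],0],
  [-1,[0,0,1.5],0],
  [-1,[0,0,0],0],
  [-1,[0,0,0],0],
])

```text
time: 8.88
tool_pos: [515.2, -78.0, 29.2]
tcp_rot: [-180.0, 0.0, -174.9]
ft_force: [0.9, -0.5, -1.2]
finger_gap: 20.5
grip_force: 59.4
```

play_rows([
  [-1,[0,0,1.5],0],
  [-1,[0,0,0],0],
  [-0.2,[0,0,0],0],
  [0.0,[0,0,0],0],
  [0.0,[0,0,0],0],
  [0.0,[0,0,0],0],
  [0.0,[0,0,-10],0],
  [0.0,[0,0,-20],0],
  [0.0,[0,0,-30],0],
  [0.0,[0,0,-40],0],
  [0.0,[0,0,-40],0],
  [0.0,[0,0,-30],0],
])

```text
time: 9.88
tool_pos: [515.5, -78.0, 201.7]
tcp_rot: [-179.9, 0.2, -174.9]
ft_force: [1.4, -0.4, 0.5]
finger_gap: 43.0
grip_force: 0.0
```

```bash
python3 - <<'E'
from h import *
st()
p=snapshot("wrist");save(p,"w3",s=1.2)
for n in["brush","tray","drawer_handle","dial_grip","start_top"]: print(n,pin(n,p))
E
```

```text
9.8833 [515.5 -78.  201.7] [-179.9    0.2 -174.9] [ -14.2   -4.1  100.1   -0.    83.7 -109.3] [ 1.4 -0.4  0.5] 43.0 0.0
brush [(0.9, [528.8, -72.7, 26.1]), (0.68, [777.9, 162.1, -0.1])]
tray [(0.58, [515.9, -110.4, 25.3])]
drawer_handle [(0.93, [502.4, 53.1, 61.7])]
dial_grip [(0.95, [457.6, -224.7, 157.2])]
start_top [(0.77, [600.7, -213.9, 157.2]), (0.68, [510.1, -78.1, 32.1])]
```

View pics/w3.png

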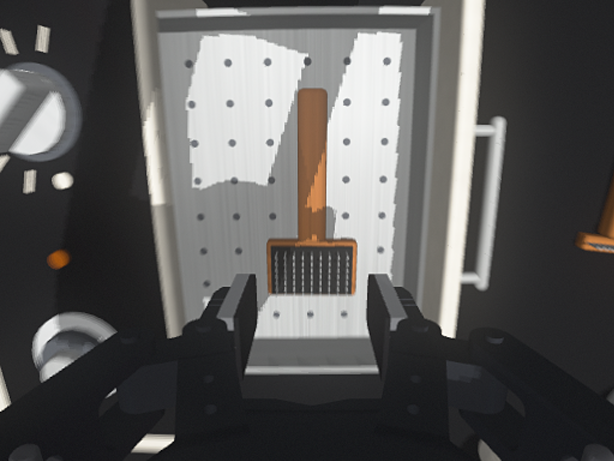

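The brush lies flat in the tray at about (312,230) with its pins up, well clear of the walls. The handle is at (492,205). Next I'll push the drawer.

play_rows([
  [-1,[0,30,0],0],
  [-1,[0,36,0],0],
  [-1,[1,36,0],0],
  [-1,[0,36,0],0],
  [-1,[0,28,0],0],
  [-1,[0,10,20],0],
  [-1,[0,0,35],0],
  [-1,[0,0,35],0],
  [-1,[0,0,35],0],
  [-1,[0,0,20],0],
  [-1,[0,0,9],0],
  [-1,[0,0,0],0],
])

```text
time: 11.18
tool_pos: [494.9, 97.0, 39.3]
tcp_rot: [-180.0, -0.4, -174.9]
ft_force: [-0.3, -0.4, 0.6]
finger_gap: -0.2
grip_force: 0.0
```

play_rows([
  [-1,[0,-10,0],0],
  [-1,[0,-8,0],0],
  [-1,[0,-6,0],0],
  [-1,[0,-6,0],0],
  [-1,[0,-10,0],0],
  [-1,[0,-12,0],0],
])

```text
time: 11.68
tool_pos: [504.2, 45.1, 44.6]
tcp_rot: [180.0, 0.2, -174.9]
ft_force: [1.2, 2.7, 2.2]
finger_gap: -0.1
grip_force: 1.5
```

play_rows([
  [-1,[0,-12,0],0],
  [-1,[0,-12,0],0],
  [-1,[0,-12,0],0],
  [-1,[0,-12,0],0],
  [-1,[0,-12,0],0],
  [-1,[0,-12,0],0],
  [-1,[0,-12,0],0],
  [-1,[0,-10,0],0],
  [-1,[0,-8,0],0],
  [-1,[0,-6,0],0],
  [-1,[0,-5,0],0],
  [-1,[0,-4,0],0],
])

```text
time: 12.68
tool_pos: [513.1, -71.5, 43.1]
tcp_rot: [180.0, -0.0, -175.0]
ft_force: [1.4, 2.0, 0.1]
finger_gap: 0.1
grip_force: 1.3
```

play_rows([
  [-1,[0,-3,0],0],
  [-1,[0,-3,0],0],
  [-1,[0,-2,0],0],
  [-1,[0,0,0],0],
])

```text
time: 13.02
tool_pos: [513.9, -79.4, 43.2]
tcp_rot: [-180.0, -0.0, -174.9]
ft_force: [-0.1, 0.0, 0.3]
finger_gap: -0.2
grip_force: 0.0
```

play_rows([
  [-1,[0,-2,0],0],
  [-1,[0,-2,0],0],
  [-1,[0,-2,0],0],
  [-1,[0,-1,0],0],
  [-1,[0,0,0],0],
])

```text
time: 13.43
tool_pos: [514.5, -86.3, 43.2]
tcp_rot: [-180.0, -0.0, -175.0]
ft_force: [-0.4, 0.1, -0.7]
finger_gap: -0.1
grip_force: 0.3
```

play_rows([
  [-1,[0,-1.5,0],0],
  [-1,[0,-1.5,0],0],
  [-1,[0,-1,0],0],
  [-1,[0,0,0],0],
])

```text
time: 13.77
tool_pos: [514.9, -90.2, 43.2]
tcp_rot: [-180.0, -0.0, -174.9]
ft_force: [-0.6, 0.2, 0.7]
finger_gap: 0.3
grip_force: 0.4
```

play_rows([
  [-1,[0,-1,0],0],
  [-1,[0,-1,0],0],
  [-1,[0,-1,0],0],
  [-1,[0,0,0],0],
])

```text
time: 14.1
tool_pos: [515.1, -92.4, 43.3]
tcp_rot: [179.9, -0.0, -174.9]
ft_force: [-0.5, 5.6, 0.1]
finger_gap: -0.0
grip_force: 2.5
```

```bash
python3 - <<'E'
from h import *
st()
p=snapshot("top");save(p,"t2",(250,120,420,280),4)
for n in["drawer_handle","tray","uv_top","dial_grip","start_top"]: print(n,pin(n,p))
E
```

```text
14.1 [515.1 -92.4  43.3] [ 179.9   -0.  -174.9] [-1.580e+01  5.900e+00  1.076e+02  1.000e-01  6.650e+01 -1.109e+02] [-0.5  5.6  0.1] -0.0 2.5
drawer_handle []
tray [(0.6, [661.3, 468.3, -1.7]), (0.41, [599.6, -212.6, 159.2])]
uv_top [(0.85, [532.2, -281.5, 137.3])]
dial_grip [(0.5, [456.9, -224.9, 161.4]), (0.35, [774.8, 157.7, 0.4])]
start_top [(0.61, [601.7, -212.0, 161.4]), (0.44, [454.6, -227.9, 158.5])]
```

View pics/t2.png

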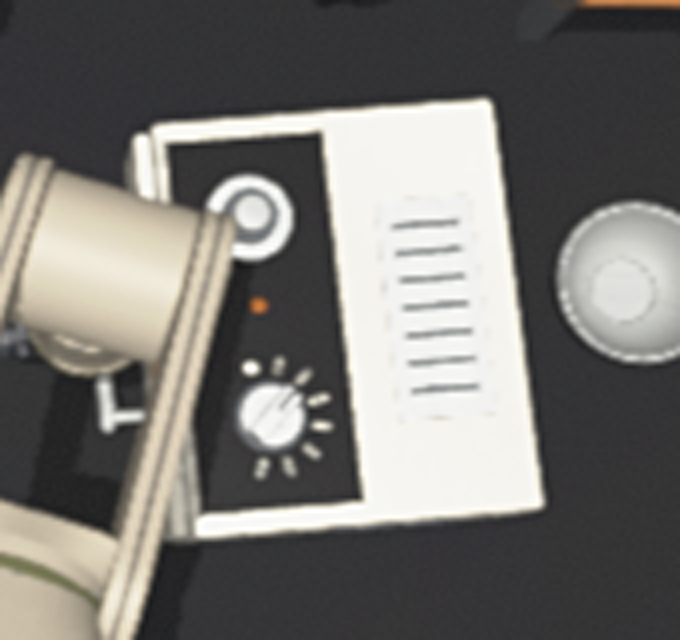

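The drawer front sits against the box at about (150,170)-(190,530) and the force is rising. I'll press a little more to make sure it is home.

play_rows([
  [-1,[0,-1,0],0],
  [-1,[0,-1,0],0],
  [-1,[0,0,0],0],
])

```text
time: 14.65
tool_pos: [515.1, -92.7, 43.2]
tcp_rot: [179.8, -0.0, -174.9]
ft_force: [-1.0, 13.1, 2.9]
finger_gap: -0.0
grip_force: 7.2
```

play_rows([
  [-1,[0,10,0],0],
  [-1,[0,20,0],0],
  [-1,[0,10,-20],0],
  [-1,[0,0,-40],0],
  [-1,[0,0,-40],0],
  [-1,[0,0,-40],0],
  [-1,[0,0,-40],0],
  [-0.2,[0,0,-20],0],
])

```text
time: 15.32
tool_pos: [513.8, -55.8, 249.7]
tcp_rot: [-179.8, 0.4, -175.0]
ft_force: [0.8, -0.7, 1.1]
finger_gap: 10.6
grip_force: 0.0
```

play_rows([
  [-0.2,[13.9,-33.3,0],0],
  [-0.2,[13.9,-33.3,0],0],
  [-0.2,[13.9,-33.3,0],0],
  [-0.2,[13.9,-33.3,0],0],
  [-0.2,[13.9,-33.3,0],0],
  [-0.2,[0,0,0],0.112],
  [-0.2,[0,0,0],0.112],
  [-0.2,[0,0,0],0.112],
  [-0.2,[0,0,0],0.112],
  [-0.2,[0,0,0],0.112],
  [-0.2,[0,0,0],0.112],
  [-0.2,[0,0,0],0.112],
])

```text
time: 16.32
tool_pos: [457.3, -227.5, 243.5]
tcp_rot: [-180.0, 0.1, 139.8]
ft_force: [0.2, -0.0, -0.1]
finger_gap: 34.0
grip_force: 0.0
```

```bash
python3 - <<'E'
from h import *
st()
p=snapshot("wrist");save(p,"w4",s=1.2)
q=snapshot("top")
for n in["dial_grip","start_top","uv_top","drawer_handle"]: print(n,pin(n,p),pin(n,q))
T=np.array(p["world_from_camera"]);print(T.round(2).tolist(),proj(p,[457.5,-225,171]),proj(p,[457.5,-225,146]))
E
```

```text
16.3167 [ 457.3 -227.5  243.5] [-1.800e+02  1.000e-01  1.398e+02] [-32.2  -6.8  98.3  -0.1  88.4 -82. ] [ 0.2 -0.  -0.1] 34.0 0.0
dial_grip [(0.95, [459.2, -225.0, 159.3]), (0.18, [535.7, -283.7, 137.2])] [(0.64, [456.6, -222.2, 160.1])]
start_top [] [(0.53, [600.6, -213.5, 160.3])]
uv_top [(0.76, [535.6, -283.6, 138.2])] []
drawer_handle [(0.61, [518.4, -111.9, 60.6])] [(0.59, [518.5, -107.6, 63.7])]
[[0.65, 0.74, 0.2, 405.68], [0.76, -0.62, -0.17, -183.05], [-0.0, 0.27, -0.96, 385.72], [0.0, 0.0, 0.0, 1.0]] [261.9275195  197.90329739] [261.71679393 188.04383424]
```

View pics/w4.png

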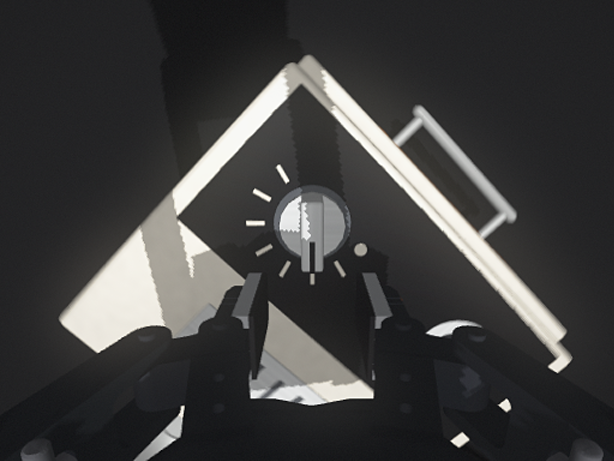

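The picture shows the dial centred at (312,223), with its pointer at (312,258) pointing to tick 2. The off dot is at (360,250) and tick 1 at (340,270). So two clicks clockwise are needed, and the gripper is aligned with the bar.

play_rows([
  [-0.2,[1.3,1.2,25],0],
  [-0.2,[0,0,25],0],
  [-0.2,[0,0,20],0],
  [-0.2,[0,0,12],0],
  [-0.2,[0,0,6],0],
  [-0.2,[0,0,0],0],
  [-0.2,[0,0,0],0],
])

```text
time: 17.4
tool_pos: [457.4, -225.5, 156.1]
tcp_rot: [180.0, 0.0, 140.1]
ft_force: [0.3, -0.1, -0.5]
finger_gap: 34.2
grip_force: 0.0
```

play_rows([
  [-1,[0,0,0],0],
  [-1,[0,0,0],0],
  [-1,[0,0,0],0],
  [-1,[0,0,0],0],
  [-1,[0,0,0],0],
  [-1,[0,0,0],0],
], force=40)

```text
time: 17.9
tool_pos: [457.2, -226.9, 157.3]
tcp_rot: [-179.9, 0.2, 140.1]
ft_force: [-5.3, -4.0, 5.4]
finger_gap: 11.7
grip_force: 42.9
```

play_rows([
  [-1,[0,-1,-1],0],
  [-1,[0,0,0],0.08],
  [-1,[0,0,0],0.1],
  [-1,[0,0,0],0.1],
  [-1,[0,0,0],0.1],
  [-1,[0,0,0],0.1],
  [-1,[0,0,0],0.1],
  [-1,[0,0,0],0.1],
  [-1,[0,0,0],0.1],
  [-1,[0,0,0],0.1],
  [-1,[0,0,0],0.1],
  [-1,[0,0,0],0.07],
])

```text
time: 18.9
tool_pos: [457.3, -227.0, 157.3]
tcp_rot: [179.8, 0.1, 79.7]
ft_force: [2.0, -3.3, -3.1]
finger_gap: 11.9
grip_force: 42.0
```

play_rows([
  [-1,[0,0,0],0],
  [-1,[0,0,0],0],
])

```text
time: 19.07
tool_pos: [457.3, -226.9, 157.3]
tcp_rot: [179.9, 0.1, 80.1]
ft_force: [3.3, -5.5, -1.5]
finger_gap: 12.0
grip_force: 42.2
```

Now release, lift, and check with the wrist camera.

play_rows([
  [-0.2,[0,0,0],0],
  [-0.2,[0,0,0],0],
  [-0.2,[0,0,0],0],
  [-0.2,[0,0,0],0],
  [-0.2,[0,0,-10],0],
  [-0.2,[0,0,-20],0],
  [-0.2,[0,0,-30],0],
  [-0.2,[0,0,-30],0],
  [-0.2,[0,0,0],0],
  [-0.2,[0,0,0],0],
])

```text
time: 19.9
tool_pos: [457.8, -226.8, 249.7]
tcp_rot: [179.7, 0.1, 80.0]
ft_force: [-0.0, 0.5, -0.6]
finger_gap: 34.3
grip_force: 0.0
```

```bash
python3 - <<'E'
from h import *
st()
p=snapshot("wrist");save(p,"w5",s=1.2)
q=snapshot("top")
for n in["dial_grip","start_top","drawer_handle"]: print(n,pin(n,p),pin(n,q))
E
```

```text
19.9 [ 457.8 -226.8  249.7] [1.797e+02 1.000e-01 8.000e+01] [-32.1  -7.2  98.    0.   88.8 -22.1] [-0.   0.5 -0.6] 34.3 0.0
dial_grip [(0.7, [457.2, -226.7, 156.5]), (0.43, [533.0, -280.3, 0.8])] [(0.47, [456.3, -224.2, 162.8]), (0.39, [716.0, 289.7, 2.4])]
start_top [(0.57, [600.1, -215.3, 158.4])] [(0.6, [600.0, -210.9, 158.1]), (0.58, [572.3, -530.0, 1.2])]
drawer_handle [(0.88, [519.5, -111.5, 58.4])] [(0.97, [516.3, -105.1, 66.3])]
```

View pics/w5.png

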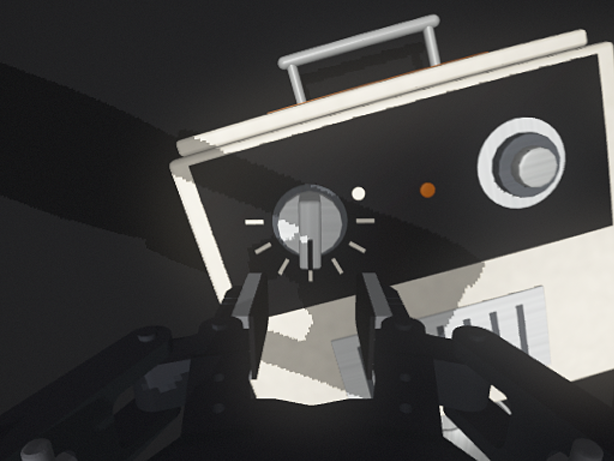

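The pointer at (310,255) points to the tick at (310,275). Counting clockwise from the dot at (358,193), that is the fourth mark. The button is at (540,167), and I'll press it with the fingers shut.

play_rows([
  [-1,[9.4,34.7,0],0],
  [-1,[9.4,34.7,0],0],
  [-1,[9.4,34.7,0],0],
  [-1,[9.3,34.7,0],0],
  [-1,[0,0,20],0],
  [-1,[0,0,25],0],
  [-1,[0,0,20],0],
  [-1,[0,0,10],0],
  [-1,[0,0,3],0],
  [-1,[0,0,0],0],
  [-1,[0,0,0],0],
])

```text
time: 21.22
tool_pos: [600.1, -213.6, 169.7]
tcp_rot: [179.9, 0.0, 80.0]
ft_force: [-0.7, 0.3, 0.4]
finger_gap: 0.1
grip_force: 0.0
```

play_rows([
  [-1,[0.5,0.9,3],0],
  [-1,[0,0,3],0],
  [-1,[0,0,2],0],
  [-1,[0,0,2],0],
  [-1,[0,0,1],0],
  [-1,[0,0,0],0],
])

```text
time: 21.72
tool_pos: [600.6, -212.9, 157.1]
tcp_rot: [-180.0, -0.0, 80.0]
ft_force: [-0.1, -0.0, 2.0]
finger_gap: 0.3
grip_force: 0.5
```

play_rows([
  [-1,[0,0,2],0],
  [-1,[0,0,2],0],
  [-1,[0,0,0],0],
])

```text
time: 21.97
tool_pos: [600.8, -213.1, 153.3]
tcp_rot: [180.0, 0.0, 80.0]
ft_force: [-0.4, 0.2, 3.1]
finger_gap: 0.4
grip_force: 1.7
```

play_rows([
  [-1,[0,0,1.5],0],
  [-1,[0,0,1],0],
  [-1,[0,0,0],0],
])

```text
time: 22.22
tool_pos: [600.8, -213.1, 151.2]
tcp_rot: [180.0, 0.0, 80.0]
ft_force: [-0.3, 0.3, 5.0]
finger_gap: -0.2
grip_force: 2.4
```

play_rows([
  [-1,[0,0,1.5],0],
  [-1,[0,0,1.5],0],
  [-1,[0,0,0],0],
  [-1,[0,0,0],0],
])

```text
time: 22.55
tool_pos: [601.0, -213.1, 150.8]
tcp_rot: [179.9, 0.0, 80.0]
ft_force: [-9.5, 4.4, 19.7]
finger_gap: 0.2
grip_force: 9.8
```

play_rows([
  [-1,[0,0,-5],0],
  [-1,[0,0,-15],0],
  [-1,[0,0,-30],0],
  [-1,[0,0,-40],0],
  [-1,[0,0,-30],0],
  [-1,[0,0,0],0],
  [-1,[0,0,0],0],
])

```text
time: 23.13
tool_pos: [601.9, -213.6, 270.7]
tcp_rot: [179.7, 0.1, 80.0]
ft_force: [-0.4, 0.6, -1.3]
finger_gap: -0.1
grip_force: 0.0
```

```bash
python3 - <<'E'
from h import *
st()
p=snapshot("wrist");save(p,"w6",s=1.2)
q=snapshot("scene")
for n in["drawer_handle","uv_top","comb","rake","lint_roller"]: print(n,pin(n,q))
E
```

```text
23.1333 [ 601.9 -213.6  270.7] [1.797e+02 1.000e-01 8.000e+01] [-24.1  12.4  75.6  -0.   91.6 -14.1] [-0.4  0.6 -1.3] -0.1 0.0
drawer_handle [(0.97, [511.5, -108.5, 62.7]), (0.61, [314.3, 272.0, 4.3])]
uv_top [(0.95, [527.6, -277.2, 135.4])]
comb [(0.55, [545.0, 301.0, 3.3])]
rake [(0.74, [603.2, -211.1, 159.1]), (0.64, [794.1, 14.1, -2.0])]
lint_roller [(0.83, [314.5, 271.0, 1.8]), (0.46, [542.4, 300.7, 0.8])]
```

View pics/w6.png

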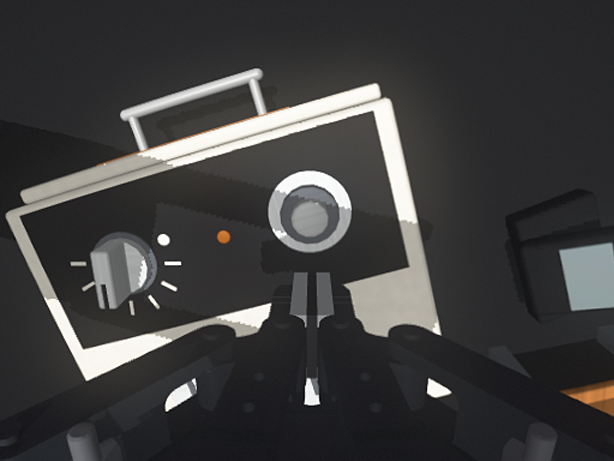

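The dial bar still points straight down in the picture at about (103,297), the same direction as before at this camera yaw, so it is still on mark 4 (the sideways offset is parallax). The button at (310,215) is free again, the drawer is shut and nothing touches the robot.

```bash
python3 -c "
from bench import *
print(hand_in())"
```

```text
the job is handed in; nothing more can be done
None
```

I laid the brush flat in the drawer with its pins up, pushed the drawer home, turned the dial to the fourth mark, pressed the start button fully in, and handed the job in at about 23 s.

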